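# Hang the keyhole caddy on its screw

## Robot

A 6-joint arm with a two-finger parallel gripper is mounted at the origin on a cart in front of the work surface, level with it; the furniture and walls round the work are solid. World frame = base frame: x ahead of the robot, y to its left, z up, the work surface at z = 0. Lengths are in mm, angles in rad, forces in N, time in s.
With the tool pointing down it reaches from about 350 to 875 mm from the base axis. Payload 4.2 kg.
Tool frame: the origin (TCP) lies at the very end of the fingers, on their centre line; the grasp point (between the pads) lies arm.grip_depth behind it (arm.grip_depth is the distance from the TCP to the grasp point, in mm); z points along the fingers, y is the direction in which the jaws open and shut (so a half turn about z gives the same grasp; the last joint's range is limited). The gripper opens to 85 mm and grips with 20 to 120 N. Pads are 22 mm wide; open, the fingers measure 114 mm over their backs; the gripper's body (76 mm by 85 mm) begins 54 mm behind the grasp point. The pads swing forward as they close: fully open they stand 13 mm farther back than shut.
Start: joints at [-0.928, 0.385, 0.008, 0, -1.194, -0.259], TCP at [234.043, -579.503, 231.312] pointing down, gripper open.
Joint ranges: [-3.14, 3.14], [-1.21, 2.06], [-1.07, 1.41], [-3.16, 2.05], [-2.99, -0.16], [-3.1, 3.1]. Speed limits (rad/s): [2.79, 2.79, 3.14, 3.14, 3.14, 3.14].

## Interface

Orientations are given as a unit quaternion [x, y, z, w].
In Python, from bench import arm, optics, workorder gives the robot as it stands. The module is installed in compiled form; this text tells all that it offers.
- The arm moves only by the tool play_rows, never from a script. Its arguments are lists of equal length, an entry for each row: "travel": the shift along the tool's x, y, z in m, a list of three; "rotation": the turn, a rotation vector about the tool's x, y, z in rad, a list of three; "grip": the opening, from 0 (shut) to 1 (fully open). In form: {"travel": [[x, y, z], ...], "rotation": [[rx, ry, rz], ...], "grip": [grip, ...]}. A call has 1 to 12 rows; each row shifts and turns the commanded pose from where the row before left it, along the tool's axes as they then stand; what a row does not reach is not made up. A row lasts 1/12 s, in which the tool goes at most 41.7 mm and 7.16 degrees, less where a joint would pass 70% of its speed; a pose out of reach is approached as far as the arm can. A call is refused whole if a number of a shift passes 0.0417 or a number of a turn 0.125, either way. A call with a gripper value outside its range is refused whole. The fingers move at their own pace and stop on an object; the grip force is fixed at half the most. Time passes only in rows, so rows that do not move let the fingers close. It gives the time, the measured TCP pose, the force and the opening at its end, in the units of the state.
- arm.read_state(): the state, without advancing time (a new reading comes with each control period).
- optics.get_image(name): name is "scene" or "top" or "wrist"; returns a dict with "image" (400x640x3 uint8, blue, green, red), "depth" (400x640 float32, mm along the optical axis (not along the pixel's ray), 0 where there is no reading), "camera_matrix" (3x3 intrinsics, pixels), "R" (3x3) and "t" (3): a world point X has camera coordinates R X + t; the wrist camera has in their place "hand_eye" (4x4, takes a point from camera to tool coordinates, whose origin is the TCP and whose axes are the flange's). Camera axes: x right, y down, z forward; pixel columns grow to the right and rows downward; lengths in mm; the calibration is good to about 2 mm. The wrist camera is an equidistant fisheye: a pixel r from the principal point sees the ray r / f radians off the axis. A picture is of the moment at which its call begins: read the wrist's pose just before it.
- workorder.job_done(): hands the job in, once; it reports no verdict.
The state is a dict: "clock": time; "joints": joint angles; "joint_vel": joint speeds; "joint_efforts": joint torques, N m; "position": TCP position; "ee_rot": TCP orientation; "contact_force": force on the tool from outside, world axes, zero at the start; "wrist_torque": the same for the moment, N m; "gripper_width": finger opening in mm.
Only numpy, scipy, OpenCV 4.12 (cv2) and the standard library are available. Lean on these libraries where they do the work, as an engineer would, in place of code of your own. Each camera call takes 0.05 s, during which the arm holds its last target. There are 200 camera calls.

## Task

Pick up the metal utensil caddy by the wooden grip on top and hang it on the upright wooden board: put the round end of its keyhole over the screw head, press it back gently against the two spring plungers and slide it down until it is fully home on the screw and both plungers have snapped out into the caddy's two small square holes. Leave it hanging upright and locked, do not force the caddy against the board or screw, and do not shift or knock over the other things.

Things in the scene. Friction and masses are not known exactly. Their poses are not given: they have to be found in the camera images.
- caddy: Aluminium utensil caddy, 130 to 230 g, loose, upright on the black glass hob (4.5 mm above the worktop). Upright back plate 4 mm thick, 90 wide, with an open pocket (46 deep, 56 high) in front and a wooden grip on top. A keyhole slot goes through the plate above the pocket. Origin: underside, at mid-thickness and mid-width of the back plate; x points out of the back, y along the width, z up.
- keyhole_round (a point): Centre of the round end of the caddy's keyhole (21 mm in diameter, through the 4 mm plate), at mid-thickness of the plate, 85 mm above the caddy's origin; axes as the caddy. The slot, 11 mm wide, runs straight up from here to a closed top edge 22 mm above.
- keyhole_seat (a point): Point 18 mm straight above keyhole_round, in the slot: the screw's axis lies here when the caddy is fully home (neck at the slot's closed top end); axes as the caddy. Level with it, 25 mm to either side, are two small square holes, 15 mm wide, for the plungers.
- caddy_grip (a point): Middle of the caddy's wooden grip strip, 162 mm above the caddy's origin; axes as the caddy. The strip is 12 mm thick front to back (grip it this way), 62 wide, from 143 to 175 above the origin, centred on the plate.
- board: Fixed upright wooden board, 18 mm thick, 160 wide, top edge 158 above the worktop, on a foot 14 high, 90 deep. Origin: underside of the foot, at the board's middle; x points to its back, front face 9 mm to -x, y left, z up. On its front, on the centre line, a dark steel carriage with the screw. When hung, the caddy's grip stands above the board: its lower edge 162 to 178 above the worktop.
- honey_jar: Jar with a wooden-looking lid, 55 mm across, 81 high; a bystander to be left where it is. Origin: centre of its underside.
- milk_jug: Steel milk jug with handle, 77x112, 84 high; a bystander to be left where it is. Origin: centre of its underside.
- steel_tumbler: Upturned steel tumbler, 68 across, 74 high; a bystander to be left where it is. Origin: centre of its underside.
- spread_jar: Glass jar with a black lid, 59 across, 91 high; a bystander to be left where it is. Origin: centre of its underside.
- teaspoon: Steel teaspoon lying on the worktop, 132 long, 28 wide, 11 high; a bystander to be left where it is. Origin: centre of its underside.
- track (a point): Point on the board's front face, on its centre line, 130 mm above the worktop; axes as the board. The screw's axis is horizontal, on this centre line, but its height differs each time, up to 8 mm above or below this point, and is not measured: look, or feel for it with the plate. It stays put. Screw head: 18 mm in diameter, 4 thick, front 13.5, rear 9.5 in front of the board's face; neck 8.
- plunger_l (a joint): How far the left spring plunger is pushed in (m): 0 out, its domed tip 5 mm proud of the carriage (8 in front of the board's face); 0.0045 fully in. The plungers, 10 mm in diameter, sit 25 mm left and right of the screw, level with it. Together they push back 2.5 N at first touch and 1 N more per mm. The caddy's plate passes behind the head only while it holds them in 2.5 mm or more (5 N).
- plunger_r (a joint): How far the right spring plunger is pushed in (m): 0 out, its domed tip 5 mm proud of the carriage (8 in front of the board's face); 0.0045 fully in. Fully home, both snap out into the caddy's two small holes and lock it. Rubbing can hold the caddy short of home, so push it down gently until the slot's end meets the screw.

How it is judged:
By the outcome, as a careful person would: the job done as asked, in the order asked, and still so for the second after the job is handed in, with the robot touching nothing.
It also fails if it takes over 72 s, if anything falls off the work surface, if the arm or the gripper's body presses on something with over 40 N, if the wrist force passes 120 N, or if a joint passes its speed limit or range.

## Working session

There is one attempt and no reset: what is moved stays moved. The work goes in short steps, Python scripts to look and compute and a tool call to move; the robot and the scene stay as the last step left them, time stands still between calls to the robot, and variables do not carry over. Pictures are saved under pics/ and viewed, about 8 in all and at most 12, crops included, and the job is handed in when it is done.

Besides the shell and the picture viewer there is one more tool, called as name(argument=value, ...) on one line, values as JSON. play_rows: Moves the arm, as the interface text tells. Its arguments: {"type":"object","properties":{"travel":{"type":"array","items":{"type":"array","items":{"type":"number"}}},"rotation":{"type":"array","items":{"type":"array","items":{"type":"number"}}},"grip":{"type":"array","items":{"type":"number"}}},"required":["travel","rotation","grip"]}

```bash
mkdir -p pics; cat > h.py <<'E'
import numpy as np, cv2
from scipy.spatial.transform import Rotation as Ro
from bench import arm, optics, workorder
def pts(im):
    K=im["camera_matrix"];d=im["depth"];v,u=np.mgrid[:400,:640]
    c=np.stack([(u-K[0,2])/K[0,0]*d,(v-K[1,2])/K[1,1]*d,d],-1)
    return (c-im["t"])@im["R"]
E
python3 - <<'E'
from h import *
s=arm.read_state();print(s, arm.grip_depth)
for n in("scene","top"):
    im=optics.get_image(n);cv2.imwrite(f"pics/{n}0.png",im["image"]);np.savez(f"{n}0.npz",**im)
    print(n,im["camera_matrix"].tolist(),(-im["R"].T@im["t"]).round(),im["R"].round(3).tolist())
E
```

```text
{'clock': 0.0, 'joints': array([-9.28388501e-01,  3.85573164e-01,  6.58418033e-03, -5.12141707e-04,
       -1.19399891e+00, -2.58604920e-01]), 'joint_vel': array([ 0.00032705,  0.00097222, -0.00015467, -0.00103998, -0.00071886,
       -0.00139674]), 'joint_efforts': array([ 1.13143960e-03, -3.92290413e+01,  1.88405871e+01,  4.18619290e+00,
       -4.59891802e-03,  3.94524392e-06]), 'position': array([ 233.82425717, -578.96244815,  230.19331788]), 'ee_rot': array([-1.90632920e-01,  9.81660752e-01,  1.09008724e-03, -2.62871366e-04]), 'contact_force': array([0.21510088, 0.22870516, 0.48942623]), 'wrist_torque': array([-0.00035233,  0.04185114, -0.03825278]), 'gripper_width': 85.08378679638807} 18.700000000000003
scene [[477.09098953055235, 0.0, 315.61320319566346], [0.0, 477.09098953055235, 190.249376815895], [0.0, 0.0, 1.0]] [-234.  618.  957.] [[-0.721, -0.692, 0.01], [-0.42, 0.426, -0.801], [0.551, -0.582, -0.598]]
top [[486.05980425876163, 0.0, 324.4069462213208], [0.0, 486.05980425876163, 186.58622479986607], [0.0, 0.0, 1.0]] [ 456. -167. 1358.] [[-0.004, -1.0, 0.006], [-0.997, 0.003, -0.082], [0.082, -0.006, -0.997]]
```

View pics/scene0.png

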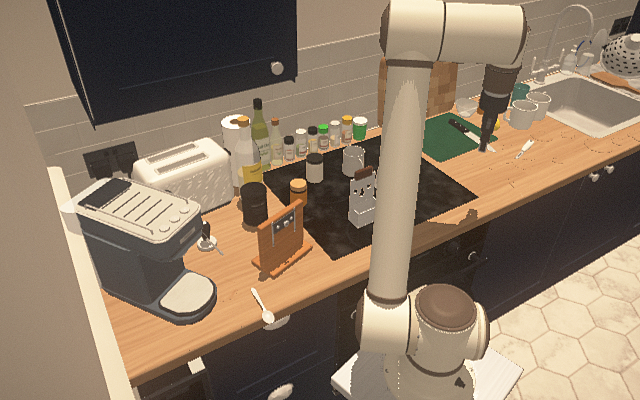

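View pics/top0.png

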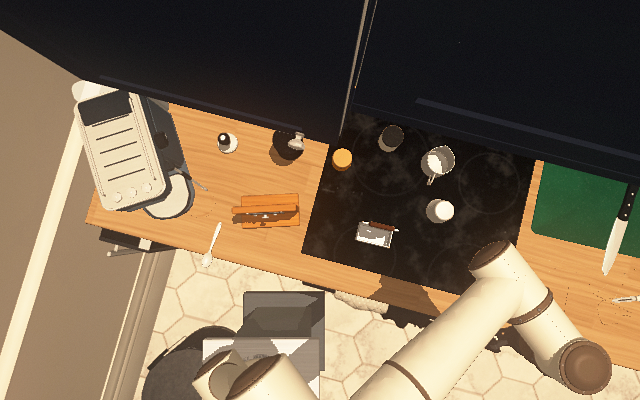

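The scene view shows the caddy at (362,195) with its brown grip at (363,173), and the board at (280,235) with its carriage at (287,222). In the top view they are at (375,234) and (267,211).

```bash
python3 - <<'E'
from h import *
def rect(p,name):
    r=cv2.minAreaRect(p[:,:2].astype(np.float32));print(name,len(p),np.round(r[0],1),np.round(r[1],1),round(r[2],2),"z",np.percentile(p[:,2],[2,50,98]).round(1),"mean",p.mean(0).round(1))
for n,b1,b2 in(("top",(345,210,410,260),(225,185,310,240)),("scene",(340,155,390,235),(245,190,320,280))):
    im=dict(np.load(n+"0.npz"));P=pts(im);I=im["image"].astype(int)
    for nm,b,lo,hi in(("caddy",b1,146,190),("board",b2,148,168)):
        m=np.zeros((400,640),bool);m[b[1]:b[3],b[0]:b[2]]=1
        m&=(im["depth"]>0)&(P[...,2]>lo)&(P[...,2]<hi)
        mm=m.astype(np.uint8);k,l,st,_=cv2.connectedComponentsWithStats(mm)
        j=1+st[1:,4].argmax();m=l==j
        rect(P[m],n+" "+nm);p=P[m]
        q=p[:,:2]-p[:,:2].mean(0);w,v=np.linalg.eigh(q.T@q);print(" axis deg",np.degrees(np.arctan2(v[1,1],v[0,1])).round(1), I[m].mean(0).round())
im=dict(np.load("scene0.npz"))
cv2.imwrite("pics/crop1.png",cv2.resize(im["image"][150:290,230:410],None,fx=4,fy=4,interpolation=2))
# all tall stuff map around
im=dict(np.load("top0.npz"));P=pts(im)
for nm,u,v in(("honey",342,158),("spread",391,138),("jug",438,162),("tumbler",440,211),("spoon",212,243),("bottle",290,143),("shaker",228,143)):print(nm,P[v,u].round())
E
```

```text
top caddy 150 [ 456.5 -313.1] [89.1 12.1] 76.28 z [152.  178.6 185.2] mean [ 456.8 -311.2  175.5]
 axis deg 76.7 [ 56.  80. 123.]
top board 509 [499.2 -25.5] [ 21.2 158.1] 2.57 z [149.  157.4 162.4] mean [499.6 -24.8 157.1]
 axis deg 92.7 [ 57. 129. 214.]
scene caddy 219 [ 455.3 -312. ] [91.7 18.8] 76.21 z [146.9 165.3 181.6] mean [ 453.4 -307.3  165.4]
 axis deg 75.6 [ 61.  78. 102.]
scene board 382 [497.1 -21. ] [ 21.5 159.3] 2.84 z [148.6 156.9 161.3] mean [495.4 -16.9 156.1]
 axis deg 92.5 [ 73. 120. 183.]
honey [ 635. -222.   92.]
spread [ 687. -351.   95.]
jug [ 634. -494.    9.]
tumbler [ 495. -479.   82.]
spoon [411. 134.   9.]
bottle [ 602. -112.  511.]
shaker [681.  85.  57.]
```

View pics/crop1.png

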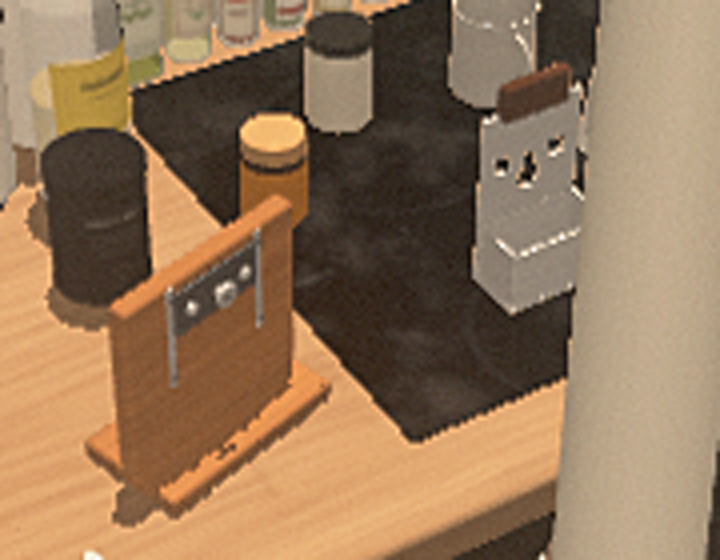

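The crop shows the screw at about (226,294) between the two plungers, which is scene pixel (286.5,223.5). The caddy faces the robot, with the keyhole at (527,168) in the crop. Next I compute the screw height and the first moves.

```bash
cat >> h.py <<'E'
def move(tx,ydeg):
    """print tool-frame travel (mm) and z-turn (rad) to bring TCP to tx with tool y at ydeg, vertical"""
    s=arm.read_state();R=Ro.from_quat(s["ee_rot"]).as_matrix()
    a=np.radians(ydeg);y=np.array([np.cos(a),np.sin(a),0]);z=np.array([0,0,-1.]);x=np.cross(y,z)
    T=np.stack([x,y,z],1);d=np.array(tx)-s["position"]
    print("t %.2f pos"%s["clock"],s["position"].round(1),"F",s["contact_force"].round(1),"w",round(s["gripper_width"],1))
    print("rotvec now->target",Ro.from_matrix(R.T@T).as_rotvec().round(4),"travel in current tool",(R.T@d).round(1),"in target tool",(T.T@d).round(1))
def ray(im,u,v):
    K=im["camera_matrix"];d=im["R"].T@np.array([(u-K[0,2])/K[0,0],(v-K[1,2])/K[1,1],1]);return -im["R"].T@im["t"],d
def hit(im,u,v,p0,n):
    o,d=ray(im,u,v);return o+d*(np.dot(np.array(p0)-o,n)/np.dot(d,n))
E
python3 - <<'E'
from h import *
im=dict(np.load("scene0.npz"))
a=np.radians(2.7);n=np.array([np.cos(a),np.sin(a),0]);B=np.array([498.5,-24,0])
print("screw",hit(im,286.5,223.5,B-n*22.5,n).round(1),"expected xy",(B-n*22.5).round(1))
print(optics.get_image("wrist")["hand_eye"].round(3).tolist())
move([456,-312,225],166.3)
E
```

```text
screw [475.9 -22.8 135.7] expected xy [476.  -25.1   0. ]
[[-0.0, -0.965, -0.263, 65.238], [1.0, -0.0, -0.0, -0.862], [0.0, -0.263, 0.965, -144.349], [0.0, 0.0, 0.0, 1.0]]
t 0.15 pos [ 233.9 -579.1  230.5] F [ 0.2 -0.6 -0.5] w 85.3
rotvec now->target [ 1.60e-03  7.00e-04 -9.48e-01] travel in current tool [-306.   164.6    5.7] in target tool [-312.1 -152.5    5.5]
```

play_rows(travel=[[0,0,0],[0,0,0],[0,0,0],[0,0,0],[0,0,0],[0,0,0],[0,0,0],[0,0,0],[-0.03,-0.015,0],[-0.035,-0.017,0],[-0.035,-0.017,0],[-0.035,-0.017,0]], rotation=[[0,0,-0.1185],[0,0,-0.1185],[0,0,-0.1185],[0,0,-0.1185],[0,0,-0.1185],[0,0,-0.1185],[0,0,-0.1185],[0,0,-0.1185],[0,0,0],[0,0,0],[0,0,0],[0,0,0]], grip=[1,1,1,1,1,1,1,1,1,1,1,1])

```text
clock: 1.15
position: [330.5, -462.6, 230.8]
ee_rot: [-0.617, 0.787, 0.0, -0.0]
contact_force: [1.7, 0.2, 0.0]
gripper_width: 85.2
```

play_rows(travel=[[-0.035,-0.017,0],[-0.035,-0.017,0],[-0.035,-0.017,0],[-0.035,-0.017,0],[-0.035,-0.018,0],[0,0,0],[0,0,0]], rotation=[[0,0,0],[0,0,0],[0,0,0],[0,0,0],[0,0,0],[0,0,0],[0,0,0]], grip=[1,1,1,1,1,1,1])

```text
clock: 1.73
position: [456.2, -312.6, 231.0]
ee_rot: [-0.619, 0.785, 0.0, -0.0]
contact_force: [-0.5, -1.1, -0.2]
gripper_width: 85.4
```

```bash
python3 - <<'E'
from h import *
move([456,-312,149.5],166.3)
im=optics.get_image("wrist");np.savez("w1.npz",**im);cv2.imwrite("pics/w1.png",im["image"]);print(im["camera_matrix"])
E
```

```text
t 1.73 pos [ 456.2 -312.6  231. ] F [-0.5 -1.1 -0.2] w 85.4
rotvec now->target [0.0006 0.0002 0.0039] travel in current tool [-0.5  0.3 81.5] in target tool [-0.5  0.3 81.5]
[[309.70691629   0.         318.11532722]
 [  0.         309.70691629 195.91631241]
 [  0.           0.           1.        ]]
```

View pics/w1.png

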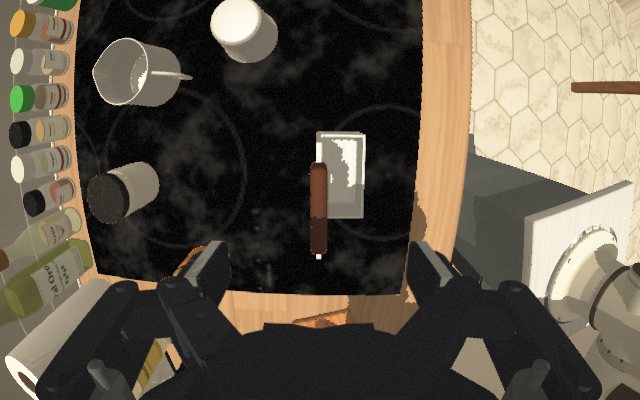

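The wrist view shows the brown grip strip from (318,163) to (318,253), almost square to the jaws. I project its top edge onto z = 179.5.

```bash
cat >> h.py <<'E'
def wrays(im,uv,pos,q):
    K=im["camera_matrix"];p=(np.atleast_2d(uv)-[K[0,2],K[1,2]])/K[0,0];r=np.linalg.norm(p,axis=1,keepdims=True)
    d=np.hstack([p/np.maximum(r,1e-9)*np.sin(r),np.cos(r)]);H=im["hand_eye"];R=Ro.from_quat(q).as_matrix()
    return pos+R@H[:3,3],d@H[:3,:3].T@R.T
E
python3 - <<'E'
from h import *
im=dict(np.load("w1.npz"));s=arm.read_state()
I=im["image"].astype(int);hsv=cv2.cvtColor(im["image"],cv2.COLOR_BGR2HSV)
m=np.zeros((400,640),np.uint8);sub=(I[...,2]-I[...,0]>25)&(hsv[...,1]>90);m[140:270,295:345]=sub[140:270,295:345]
k,l,st,_=cv2.connectedComponentsWithStats(m);j=1+st[1:,4].argmax();print(st[j])
v,u=np.nonzero(l==j);uv=np.stack([u,v],1)
o,d=wrays(im,uv,s["position"],s["ee_rot"]);X=o+d*((179.5-o[2])/d[:,2:])
R=Ro.from_quat(s["ee_rot"]).as_matrix();t=(X-s["position"])@R
r=cv2.minAreaRect(t[:,:2].astype(np.float32));print("tool frame rect on z179.5",r, cv2.boxPoints(r).round(1).tolist())
dd=im["depth"][l==j];print(np.percentile(dd,[5,50,95]))
E
```

```text
[ 308  161   19   94 1518]
tool frame rect on z179.5 ((3.5649948120117188, -2.081861972808838), (11.594808578491211, 65.24452209472656), 89.59112548828125) [[-29.100000381469727, -7.599999904632568], [36.099998474121094, -8.100000381469727], [36.20000076293945, 3.5], [-29.0, 3.9000000953674316]]
[197.80463638 204.46057129 212.61131973]
```

play_rows(travel=[[0.002,-0.002,0],[0,0,0.02],[0,0,0.02],[0,0,0.02],[0,0,0.0115],[0,0,0.01],[0,0,0],[0,0,0]], rotation=[[0,0,0],[0,0,0],[0,0,0],[0,0,0],[0,0,0],[0,0,0],[0,0,0],[0,0,0]], grip=[1,1,1,1,1,1,1,1])

```text
clock: 2.45
position: [456.1, -317.6, 149.8]
ee_rot: [-0.617, 0.787, 0.0, -0.0]
contact_force: [-0.3, -1.4, 0.3]
gripper_width: 85.5
```

play_rows(travel=[[0,0,0],[0,0,0],[0,0,0],[0,0,0],[0,0,0],[0,0,0],[0,0,0],[0,0,0],[0,0,0],[0,0,0],[0,0,0],[0,0,0]], rotation=[[0,0,0],[0,0,0],[0,0,0],[0,0,0],[0,0,0],[0,0,0],[0,0,0],[0,0,0],[0,0,0],[0,0,0],[0,0,0],[0,0,0]], grip=[0.5,0.3,0.2,0.1,0,0,0,0,0,0,0,0])

```text
clock: 3.45
position: [456.7, -316.8, 150.2]
ee_rot: [-0.618, 0.786, -0.0, 0.0]
contact_force: [-0.8, 0.9, 4.5]
gripper_width: 10.7
```

play_rows(travel=[[0,0,-0.005],[0,0,-0.015],[0,0,-0.02],[0,0,-0.02],[0,0,-0.005],[0,0,0],[0,0,0]], rotation=[[0,0,0],[0,0,0],[0,0,0],[0,0,0],[0,0,0],[0,0,0],[0,0,0]], grip=[0,0,0,0,0,0,0])

```text
clock: 4.03
position: [455.9, -316.2, 213.5]
ee_rot: [-0.618, 0.787, 0.001, -0.0]
contact_force: [-0.8, -0.2, -2.2]
gripper_width: 10.8
```

```bash
python3 - <<'E'
from h import *
move([439.6,-26.8,215],182.7);print(arm.read_state()["joints"].round(2))
E
```

```text
t 4.03 pos [ 455.9 -316.2  213.5] F [-0.8 -0.2 -2.2] w 10.8
rotvec now->target [ 0.0015  0.0015 -0.2867] travel in current tool [-277.2   84.5   -1. ] in target tool [-289.8    2.7   -1.5]
[-0.31  0.28 -0.19 -0.   -1.1   0.08]
```

play_rows(travel=[[0,0,0],[0,0,0],[0,0,0],[0,0,0],[-0.02,0,0],[-0.035,0,0],[-0.04,0,0],[-0.04,0.001,0],[-0.04,0.001,0],[-0.04,0.001,0],[-0.035,0,-0.001],[-0.025,0,-0.0005]], rotation=[[0,0,-0.06],[0,0,-0.08],[0,0,-0.0867],[0,0,-0.06],[0,0,0],[0,0,0],[0,0,0],[0,0,0],[0,0,0],[0,0,0],[0,0,0],[0,0,0]], grip=[0,0,0,0,0,0,0,0,0,0,0,0])

```text
clock: 5.03
position: [438.8, -39.9, 214.7]
ee_rot: [0.724, -0.69, -0.001, 0.001]
contact_force: [0.2, 0.0, -1.9]
gripper_width: 11.3
```

play_rows(travel=[[-0.015,0,0],[0,0,0],[0,0,0],[0,0,0]], rotation=[[0,0,0],[0,0,0],[0,0,0],[0,0,0]], grip=[0,0,0,0])

```text
clock: 5.37
position: [439.1, -27.6, 215.3]
ee_rot: [0.724, -0.69, -0.001, 0.001]
contact_force: [0.2, -2.0, -0.9]
gripper_width: 11.0
```

```bash
python3 - <<'E'
from h import *
move([439.6,-26.8,215],182.7)
im=optics.get_image("scene");np.savez("scene1.npz",**im);w=optics.get_image("wrist");np.savez("w2.npz",**w)
a=cv2.resize(im["image"][130:290,210:370],None,fx=3.5,fy=3.5,interpolation=2)
cv2.imwrite("pics/c2.png",a)
E
```

```text
t 5.37 pos [439.1 -27.6 215.3] F [ 0.2 -2.  -0.9] w 11.0
rotvec now->target [ 0.0024 -0.0004  0.0003] travel in current tool [-0.8 -0.5  0.3] in target tool [-0.8 -0.5  0.3]
```

View pics/c2.png

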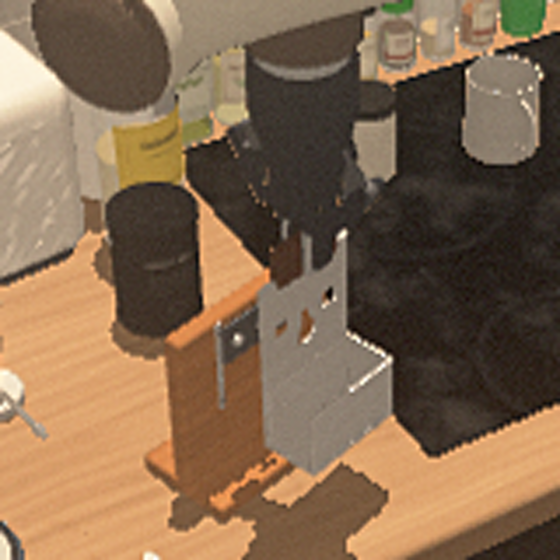

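The scene crop shows the held caddy upright in front of the board. Its keyhole is at (308,325) and its holes at (281,328) and (329,295). The left plunger is at (237,341), and the screw is hidden behind the plate. The wrist view has finer resolution, so I check it.

```bash
python3 - <<'E'
from h import *
w=dict(np.load("w2.npz"))
cv2.imwrite("pics/w2.png",cv2.resize(w["image"][60:340,140:460],None,fx=2.4,fy=2.1,interpolation=2))
E
```

```text
(no output)
```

View pics/w2.png

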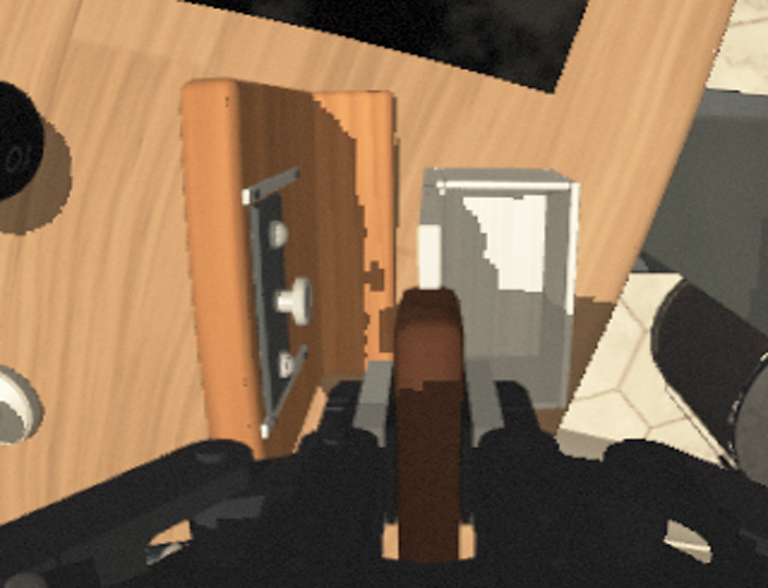

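The wrist view clearly shows the screw head at crop (302,300), the plungers at (278,234) and (287,363), the grip's end at (430,292) and the pocket rim's corner at (578,183). I convert these to the tool frame.

```bash
python3 - <<'E'
from h import *
w=dict(np.load("w2.npz"));K=w["camera_matrix"];H=w["hand_eye"];s=arm.read_state();R=Ro.from_quat(s["ee_rot"]).as_matrix()
g=cv2.cvtColor(w["image"],cv2.COLOR_BGR2GRAY)
def tool(uv):
    o,d=wrays(w,uv,np.zeros(3),[0,0,0,1]);return o,d
# blobs
m=np.zeros_like(g);m[150:250,244:276]=(g[150:250,244:276]>125);k,l,st,c=cv2.connectedComponentsWithStats(m)
P={f"blob{tuple(st[i])}":c[i] for i in range(1,k) if st[i,4]>25}
for n,(x,y) in dict(screw=(302,300),plR=(278,234),plL=(287,363),stripEndTopL=(408,292),stripEndTopR=(456,292),plateShoulderEnd=(430,225),rimOuter=(510,170),rimIn=(510,190),boardTopFrontFar=(240,82),boardTopFrontNear=(262,455)).items(): P[n]=np.array([140+x/2.4,60+y/2.1])
for n,p in P.items():
    o,d=tool(p);d=d[0];u,v=np.rint(p).astype(int);dp=w["depth"][v,u]
    print(n,p.round(1),"depthpt",(o+d/(d@H[:3,2])*dp).round(1), "slopes dx/dz,dy/dz",(d[:2]/d[2]).round(3),"at z=-30,57,79,89:",[(o+d*((z-o[2])/d[2]))[:2].round(1).tolist() for z in(-30,57,79,89)])
E
```

```text
blob(np.int32(253), np.int32(166), np.int32(6), np.int32(11), np.int32(47)) [255.8 171.2] depthpt [ 25.3 -47.5  77.6] slopes dx/dz,dy/dz [-0.187 -0.208] at z=-30,57,79,89: [[45.4, -25.1], [29.2, -43.2], [25.1, -47.8], [23.2, -49.9]]
blob(np.int32(255), np.int32(193), np.int32(13), np.int32(22), np.int32(171)) [262.  203.5] depthpt [  1.8 -43.1  73.2] slopes dx/dz,dy/dz [-0.299 -0.192] at z=-30,57,79,89: [[32.6, -23.3], [6.6, -40.0], [0.0, -44.2], [-3.0, -46.1]]
blob(np.int32(257), np.int32(228), np.int32(6), np.int32(12), np.int32(49)) [258.9 233.4] depthpt [-24.1 -47.9  77.8] slopes dx/dz,dy/dz [-0.409 -0.209] at z=-30,57,79,89: [[20.0, -25.3], [-15.6, -43.5], [-24.6, -48.1], [-28.7, -50.2]]
screw [265.8 202.9] depthpt [  2.2 -40.2  73.5] slopes dx/dz,dy/dz [-0.297 -0.179] at z=-30,57,79,89: [[32.9, -21.7], [7.1, -37.3], [0.5, -41.2], [-2.4, -43.0]]
plR [255.8 171.4] depthpt [ 25.2 -47.5  77.5] slopes dx/dz,dy/dz [-0.188 -0.208] at z=-30,57,79,89: [[45.3, -25.1], [29.0, -43.2], [24.9, -47.8], [23.0, -49.9]]
plL [259.6 232.9] depthpt [-23.8 -47.4  78.3] slopes dx/dz,dy/dz [-0.407 -0.
[... 537 characters left out ...]
.8], [27.8, -0.7], [26.1, -0.7]]
rimOuter [352.5 141. ] depthpt [ 42.8  28.8 128.7] slopes dx/dz,dy/dz [-0.088  0.11 ] at z=-30,57,79,89: [[56.8, 11.3], [49.1, 20.9], [47.2, 23.4], [46.3, 24.5]]
rimIn [352.5 150.5] depthpt [39.  24.6 89.1] slopes dx/dz,dy/dz [-0.119  0.111] at z=-30,57,79,89: [[53.2, 11.4], [42.8, 21.0], [40.2, 23.5], [39.0, 24.6]]
boardTopFrontFar [240.  99.] depthpt [ 78.  -54.3  64. ] slopes dx/dz,dy/dz [ 0.054 -0.254] at z=-30,57,79,89: [[72.9, -30.4], [77.6, -52.5], [78.8, -58.1], [79.4, -60.7]]
boardTopFrontNear [249.2 276.7] depthpt [-52.4 -54.2  58.7] slopes dx/dz,dy/dz [-0.587 -0.26 ] at z=-30,57,79,89: [[-0.3, -31.1], [-51.4, -53.7], [-64.3, -59.5], [-70.2, -62.1]]
```

```bash
python3 - <<'E'
from h import *
w=dict(np.load("w2.npz"));g=cv2.cvtColor(w["image"],cv2.COLOR_BGR2GRAY);I=w["image"].astype(int)
print("shoulder",[(v,g[v,316:324].tolist(),w["depth"][v,319].round()) for v in range(160,172)])
print("strip",[(v,(I[v,312:328:3,2]-I[v,312:328:3,0]).tolist(),w["depth"][v,320].round()) for v in range(192,206)])
print("rim u=350,360",[(v,g[v,350],g[v,360],w["depth"][v,350].round()) for v in range(134,156)])
def at(u,v,z):
    o,d=wrays(w,[u,v],np.zeros(3),[0,0,0,1]);d=d[0];return (o+d*((z-o[2])/d[2])).round(1)[:2].tolist()
for v in (164,165,166,167,168):print(v,at(319.5,v,0),at(319.5,v,-5))
for v in (194,196,198,200):print(v,at(320,v,-30))
for v in (140,142,144,146,148,150):print(v,at(350,v,89.5))
E
```

```text
shoulder [(160, [136, 139, 141, 139, 139, 138, 137, 135], np.float32(162.0)), (161, [135, 137, 137, 140, 136, 138, 138, 137], np.float32(158.0)), (162, [139, 138, 138, 136, 137, 139, 135, 134], np.float32(154.0)), (163, [137, 137, 139, 135, 137, 138, 136, 134], np.float32(152.0)), (164, [139, 140, 140, 139, 142, 140, 140, 135], np.float32(149.0)), (165, [140, 142, 138, 143, 139, 141, 139, 138], np.float32(146.0)), (166, [142, 141, 139, 140, 138, 143, 138, 138], np.float32(142.0)), (167, [216, 215, 217, 216, 215, 214, 198, 165], np.float32(140.0)), (168, [239, 239, 238, 239, 238, 239, 226, 185], np.float32(140.0)), (169, [244, 244, 244, 244, 243, 244, 234, 193], np.float32(140.0)), (170, [244, 244, 243, 243, 244, 245, 234, 190], np.float32(140.0)), (171, [244, 244, 244, 244, 244, 243, 234, 192], np.float32(140.0))]
strip [(192, [102, 20, 19, 19, 22, 22], np.float32(142.0)), (193, [102, 21, 20, 20, 21, 22], np.float32(142.0)), (194, [103, 23, 20, 20, 21, 22], np.float32(143.0)), (195, [100, 21, 21, 20, 24, 21], np.float32(143.0)), (196, [80, 30, 30, 29, 21, 22], np.float32(144.0)), (19
[... 1331 characters left out ...]
nt8(211), np.uint8(217), np.float32(232.0)), (150, np.uint8(151), np.uint8(160), np.float32(231.0)), (151, np.uint8(132), np.uint8(137), np.float32(283.0)), (152, np.uint8(134), np.uint8(152), np.float32(285.0)), (153, np.uint8(139), np.uint8(243), np.float32(284.0)), (154, np.uint8(239), np.uint8(247), np.float32(286.0)), (155, np.uint8(244), np.uint8(246), np.float32(285.0))]
164 [43.1, -0.8] [43.9, -0.8]
165 [42.6, -0.8] [43.5, -0.8]
166 [42.1, -0.8] [43.0, -0.8]
167 [41.7, -0.8] [42.5, -0.8]
168 [41.2, -0.8] [42.1, -0.8]
194 [36.4, -0.7]
196 [35.6, -0.7]
198 [34.8, -0.7]
200 [34.0, -0.7]
140 [47.0, 22.6]
142 [45.4, 22.6]
144 [43.9, 22.6]
146 [42.4, 22.7]
148 [40.9, 22.7]
150 [39.3, 22.7]
```

```bash
python3 - <<'E'
from h import *
w=dict(np.load("w2.npz"));H=w["hand_eye"]
v,u=np.mgrid[160:245,248:274];uv=np.stack([u.ravel(),v.ravel()],1)
o,d=wrays(w,uv,np.zeros(3),[0,0,0,1]);X=(o+d/(d@H[:3,2:3])*w["depth"][v,u].reshape(-1,1)).reshape(*u.shape,3)
for r in range(190,218,2):print(r,[tuple(X[r-160,c-248].round(1)) for c in(259,262,265,268)])
print("pl",[(r,X[r-160,c-248].round(1).tolist()) for c,r in((255,167),(255,171),(255,175),(259,229),(259,233),(259,237))])
im=dict(np.load("scene0.npz"));im1=dict(np.load("scene1.npz"))
cv2.imwrite("pics/c3.png",np.hstack([cv2.resize(im["image"][205:245,266:306],None,fx=10,fy=10,interpolation=0),cv2.resize(im1["image"][195:245,275:325],None,fx=8,fy=8,interpolation=0)]))
E
```

```text
190 [(np.float64(1.9), np.float64(-53.0), np.float64(113.8)), (np.float64(-2.3), np.float64(-53.5), np.float64(130.5)), (np.float64(-7.3), np.float64(-54.2), np.float64(150.2)), (np.float64(-11.0), np.float64(-53.7), np.float64(165.1))]
192 [(np.float64(-1.4), np.float64(-54.2), np.float64(119.4)), (np.float64(-4.3), np.float64(-53.6), np.float64(130.6)), (np.float64(8.3), np.float64(-42.0), np.float64(81.8)), (np.float64(-12.7), np.float64(-53.5), np.float64(163.3))]
194 [(np.float64(-3.1), np.float64(-54.2), np.float64(118.9)), (np.float64(-6.4), np.float64(-53.8), np.float64(131.2)), (np.float64(7.9), np.float64(-41.3), np.float64(77.4)), (np.float64(6.4), np.float64(-39.9), np.float64(83.1))]
196 [(np.float64(-4.8), np.float64(-54.2), np.float64(118.4)), (np.float64(6.4), np.float64(-43.6), np.float64(77.3)), (np.float64(6.5), np.float64(-41.3), np.float64(77.1)), (np.float64(5.1), np.float64(-39.9), np.float64(82.3))]
198 [(np.float64(3.5), np.float64(-47.0), np.float64(82.2)), (np.float64(5.3), np.float64(-43.3), np.float64(75.6)), (np.float64(5.2), np.float64(-41.1), np.float6
[... 1641 characters left out ...]
at64(-7.0), np.float64(-40.0), np.float64(79.7))]
214 [(np.float64(-13.6), np.float64(-50.2), np.float64(94.5)), (np.float64(-24.2), np.float64(-53.8), np.float64(125.8)), (np.float64(-7.8), np.float64(-42.0), np.float64(77.2)), (np.float64(-8.6), np.float64(-40.1), np.float64(79.8))]
216 [(np.float64(-15.3), np.float64(-50.3), np.float64(94.4)), (np.float64(-25.9), np.float64(-53.8), np.float64(125.2)), (np.float64(-31.7), np.float64(-54.0), np.float64(142.0)), (np.float64(-36.9), np.float64(-53.6), np.float64(157.3))]
pl [(167, [28.3, -48.2, 78.7]), (171, [25.6, -48.0, 76.9]), (175, [22.2, -48.5, 78.9]), (229, [-20.8, -47.8, 78.8]), (233, [-23.8, -47.8, 77.9]), (237, [-27.6, -48.2, 78.8])]
```

View pics/c3.png

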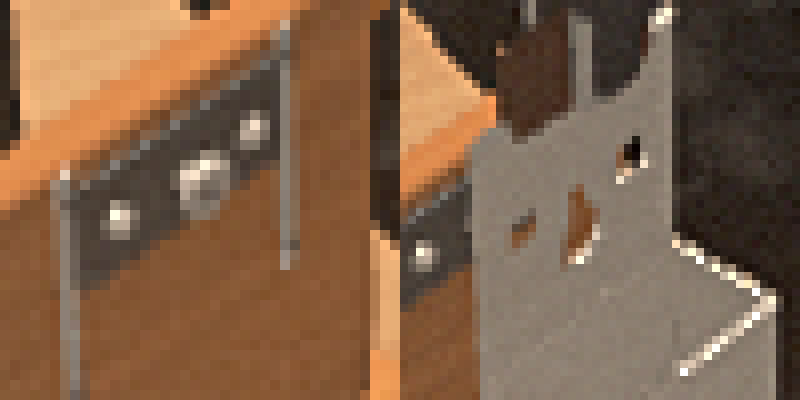

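c3 puts the screw head centre near scene pixel (286,223) and the keyhole seat near (297,219). With the head plane taken from the wrist depth, both cameras put the screw at z ≈ 133. I shift sideways by +2.5 mm, descend 21.5 mm, and close to about 5 mm from the screw head.

play_rows(travel=[[0.0025,0,0.0065],[0,0,0.01],[0,0,0.005],[0,-0.01,0],[0,-0.012,0],[0,-0.01,0],[0,0,0],[0,0,0],[0,0,0]], rotation=[[0,0,0],[0,0,0],[0,0,0],[0,0,0],[0,0,0],[0,0,0],[0,0,0],[0,0,0],[0,0,0]], grip=[0,0,0,0,0,0,0,0,0])

```text
clock: 6.22
position: [471.5, -28.3, 194.6]
ee_rot: [0.724, -0.69, -0.0, 0.0]
contact_force: [-0.9, 0.0, -1.3]
gripper_width: 11.1
```

```bash
python3 - <<'E'
from h import *
s=arm.read_state();print(s["position"],s["contact_force"],s["wrist_torque"])
im=optics.get_image("scene");np.savez("scene2.npz",**im);w=optics.get_image("wrist");np.savez("w3.npz",**w)
a=cv2.resize(im["image"][180:255,255:330],None,fx=5.33,fy=5.33,interpolation=2)
b=cv2.resize(w["image"][140:240,240:340],None,fx=4,fy=4,interpolation=2)
cv2.imwrite("pics/c4.png",np.hstack([a[:399],b[:399]]))
E
```

```text
[471.50764169 -28.31374873 194.58500191] [-0.87927436  0.03232112 -1.26749417] [-0.02257266  0.00614531 -0.01773013]
```

View pics/c4.png

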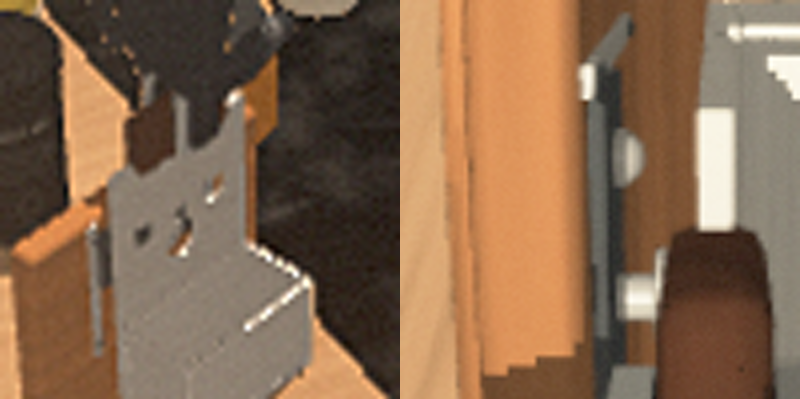

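```bash
python3 - <<'E'
from h import *
w=dict(np.load("w3.npz"));H=w["hand_eye"]
v,u=np.mgrid[168:192,293:302];uv=np.stack([u.ravel(),v.ravel()],1)
o,d=wrays(w,uv,np.zeros(3),[0,0,0,1]);X=(o+d/(d@H[:3,2:3])*w["depth"][v,u].reshape(-1,1)).reshape(*u.shape,3)
for r in range(0,24,2):print(r+168,X[r,3].round(1),X[r,5].round(1),X[r,7].round(1))
E
```

```text
168 [ 19.2 -21.  124.2] [ 13.4 -21.5 157.2] [  9.4 -20.8 179.7]
170 [ 17.6 -21.  123.2] [ 11.4 -21.5 157. ] [  7.1 -20.9 180.1]
172 [ 27.9 -16.3  59.9] [  9.5 -21.5 156.4] [  5.3 -20.8 178. ]
174 [ 26.7 -16.3  58.6] [ 26.7 -15.   59. ] [  3.1 -20.9 178.5]
176 [ 25.8 -16.1  56.5] [ 25.3 -15.   59. ] [  0.6 -21.  180.2]
178 [ 24.5 -16.2  56.4] [ 24.1 -14.9  58.2] [ 23.4 -13.8  61.3]
180 [ 23.  -16.2  57.1] [ 23.  -14.9  57. ] [ 22.4 -13.7  59.9]
182 [ 21.6 -16.2  57. ] [ 21.5 -14.9  57.4] [ -6.  -21.1 180.1]
184 [ 20.2 -16.3  57.4] [ 19.7 -15.1  59.4] [ -7.6 -20.9 177.5]
186 [ 18.6 -16.4  58.4] [ -4.  -21.5 153.2] [-10.2 -21.1 179.2]
188 [  2.2 -21.  119.4] [ -6.1 -21.5 153.5] [-11.9 -21.  177. ]
190 [ 1.000e-01 -2.110e+01  1.207e+02] [ -7.7 -21.4 151.7] [-14.5 -21.1 178.6]
```

play_rows(travel=[[0.0006,0,0.0008],[0,-0.002,0],[0,-0.003,0],[0,-0.002,0],[0,-0.001,0],[0,0,0],[0,0,0]], rotation=[[0,0,0],[0,0,0],[0,0,0],[0,0,0],[0,0,0],[0,0,0],[0,0,0]], grip=[0,0,0,0,0,0,0])

```text
clock: 6.9
position: [480.1, -28.3, 193.9]
ee_rot: [0.724, -0.69, 0.0, -0.0]
contact_force: [0.3, 0.0, -3.4]
gripper_width: 10.9
```

play_rows(travel=[[0,-0.001,0],[0,-0.001,0],[0,-0.001,0],[0,0,0],[0,0,0]], rotation=[[0,0,0],[0,0,0],[0,0,0],[0,0,0],[0,0,0]], grip=[0,0,0,0,0])

```text
clock: 7.32
position: [482.1, -28.4, 193.8]
ee_rot: [0.724, -0.69, -0.001, 0.001]
contact_force: [-3.3, 0.5, -1.4]
gripper_width: 10.8
```

play_rows(travel=[[0,-0.001,0],[0,-0.001,0],[0,0,0],[0,0,0]], rotation=[[0,0,0],[0,0,0],[0,0,0],[0,0,0]], grip=[0,0,0,0])

```text
clock: 7.65
position: [484.1, -28.3, 193.8]
ee_rot: [0.724, -0.69, -0.001, 0.001]
contact_force: [-3.9, 0.1, -1.1]
gripper_width: 11.3
```

play_rows(travel=[[0,-0.001,0],[0,-0.0005,0],[0,0,0],[0,0,0],[0,0,0]], rotation=[[0,0,0],[0,0,0],[0,0,0],[0,0,0],[0,0,0]], grip=[0,0,0,0,0])

```text
clock: 8.07
position: [485.4, -28.3, 193.8]
ee_rot: [0.724, -0.69, -0.001, 0.001]
contact_force: [-6.0, 0.2, -0.0]
gripper_width: 11.7
```

```bash
python3 - <<'E'
from h import *
for i in range(3):
    w=optics.get_image("wrist");s=arm.read_state();print(s["position"].round(1),s["contact_force"].round(1),s["wrist_torque"].round(2))
np.savez("w4.npz",**w);H=w["hand_eye"]
# board face depth in tool frame below carriage region (upper rows), plate shoulder y
v,u=np.mgrid[150:200,270:330];uv=np.stack([u.ravel(),v.ravel()],1)
o,d=wrays(w,uv,np.zeros(3),[0,0,0,1]);X=(o+d/(d@H[:3,2:3])*w["depth"][v,u].reshape(-1,1))
for z0,z1 in((-12,0),(50,62),(100,140)):
    q=X[(X[:,2]>z0)&(X[:,2]<z1)];print(z0,len(q),np.histogram(q[:,1],bins=np.arange(-16,8,1)))
E
```

```text
[485.4 -28.3 193.8] [-5.1  0.5  1.4] [0.16 1.97 0.03]
[485.4 -28.3 193.8] [-4.9  0.9  1.2] [ 0.15  1.97 -0.03]
[485.4 -28.3 193.8] [-5.8  0.2  0.2] [0.19 1.94 0.04]
-12 319 (array([  0,   0,   0,   0,   0,   0,   0,   0,   0,   0,   4,   8,   8,
        68, 104,  68,  43,   8,   4,   4,   0,   0,   0]), array([-16, -15, -14, -13, -12, -11, -10,  -9,  -8,  -7,  -6,  -5,  -4,
        -3,  -2,  -1,   0,   1,   2,   3,   4,   5,   6,   7]))
50 64 (array([ 0,  0,  0,  0,  0,  0,  0,  0,  5,  4,  2, 35,  0,  6,  3,  6,  3,
        0,  0,  0,  0,  0,  0]), array([-16, -15, -14, -13, -12, -11, -10,  -9,  -8,  -7,  -6,  -5,  -4,
        -3,  -2,  -1,   0,   1,   2,   3,   4,   5,   6,   7]))
100 24 (array([0, 0, 0, 0, 0, 0, 0, 0, 0, 0, 0, 0, 0, 0, 0, 0, 0, 0, 0, 0, 0, 2,
       8]), array([-16, -15, -14, -13, -12, -11, -10,  -9,  -8,  -7,  -6,  -5,  -4,
        -3,  -2,  -1,   0,   1,   2,   3,   4,   5,   6,   7]))
```

play_rows(travel=[[0,-0.0005,0],[0,0,0.001],[0,0,0.001],[0,0,0.001],[0,0,0.001],[0,0,0],[0,0,0]], rotation=[[0,0,0],[0,0,0],[0,0,0],[0,0,0],[0,0,0],[0,0,0],[0,0,0]], grip=[0,0,0,0,0,0,0])

```text
clock: 8.8
position: [485.5, -28.4, 189.4]
ee_rot: [0.724, -0.69, -0.001, 0.001]
contact_force: [-5.1, 0.3, -0.8]
gripper_width: 11.0
```

play_rows(travel=[[0,0,0.001],[0,0,0.001],[0,0,0.001],[0,0,0.001],[0,0,0.001],[0,0,0.001],[0,0,0],[0,0,0]], rotation=[[0,0,0],[0,0,0],[0,0,0],[0,0,0],[0,0,0],[0,0,0],[0,0,0],[0,0,0]], grip=[0,0,0,0,0,0,0,0])

```text
clock: 9.47
position: [485.4, -28.5, 183.4]
ee_rot: [0.724, -0.69, -0.001, 0.002]
contact_force: [-5.5, -1.1, -1.4]
gripper_width: 10.8
```

play_rows(travel=[[0,0,0.001],[0,0,0.001],[0,0,0.001],[0,0,0.001],[0,0,0],[0,0,0]], rotation=[[0,0,0],[0,0,0],[0,0,0],[0,0,0],[0,0,0],[0,0,0]], grip=[0,0,0,0,0,0])

```text
clock: 9.97
position: [485.9, -28.3, 179.0]
ee_rot: [0.724, -0.69, -0.001, 0.001]
contact_force: [-3.8, -0.6, -4.9]
gripper_width: 11.2
```

play_rows(travel=[[0,0,0.001],[0,0,0.001],[0,0,0],[0,0,0]], rotation=[[0,0,0],[0,0,0],[0,0,0],[0,0,0]], grip=[0,0,0,0])

```text
clock: 10.3
position: [486.6, -28.1, 177.8]
ee_rot: [0.724, -0.69, -0.0, 0.0]
contact_force: [-4.2, -1.0, -3.6]
gripper_width: 10.8
```

play_rows(travel=[[0,0,0.001],[0,0,0],[0,0,0]], rotation=[[0,0,0],[0,0,0],[0,0,0]], grip=[0,0,0])

```text
clock: 10.55
position: [486.6, -28.1, 177.1]
ee_rot: [0.724, -0.69, -0.0, 0.0]
contact_force: [-5.8, -1.6, -2.6]
gripper_width: 11.3
```

play_rows(travel=[[0,0,0.001],[0,0,0],[0,0,0]], rotation=[[0,0,0],[0,0,0],[0,0,0]], grip=[0,0,0])

```text
clock: 10.8
position: [486.6, -28.2, 176.5]
ee_rot: [0.724, -0.69, -0.0, 0.0]
contact_force: [-7.6, -0.3, -1.1]
gripper_width: 10.9
```

play_rows(travel=[[0,0,0.001],[0,0,0],[0,0,0]], rotation=[[0,0,0],[0,0,0],[0,0,0]], grip=[0,0,0])

```text
clock: 11.05
position: [486.6, -28.2, 175.6]
ee_rot: [0.724, -0.69, 0.0, 0.0]
contact_force: [-6.9, -1.5, 0.8]
gripper_width: 11.1
```

play_rows(travel=[[0,0,0.001],[0,0,0],[0,0,0]], rotation=[[0,0,0],[0,0,0],[0,0,0]], grip=[0,0,0])

```text
clock: 11.3
position: [486.6, -28.3, 174.7]
ee_rot: [0.724, -0.69, 0.0, 0.0]
contact_force: [-6.5, 0.0, 0.2]
gripper_width: 10.8
```

```bash
python3 - <<'E'
from h import *
s=arm.read_state();print(s["position"],s["contact_force"],s["wrist_torque"])
im=optics.get_image("scene");np.savez("scene3.npz",**im);w=optics.get_image("wrist");np.savez("w5.npz",**w)
a=cv2.resize(im["image"][180:255,255:330],None,fx=5.33,fy=5.33,interpolation=2)
b=cv2.resize(w["image"][140:240,240:340],None,fx=4,fy=4,interpolation=2)
cv2.imwrite("pics/c5.png",np.hstack([a[:399],b[:399]]))
E
```

```text
[486.62551562 -28.26677177 174.72132233] [-6.54365757  0.03052812  0.20467503] [-0.17531808  2.18191565 -0.09139617]
```

View pics/c5.png

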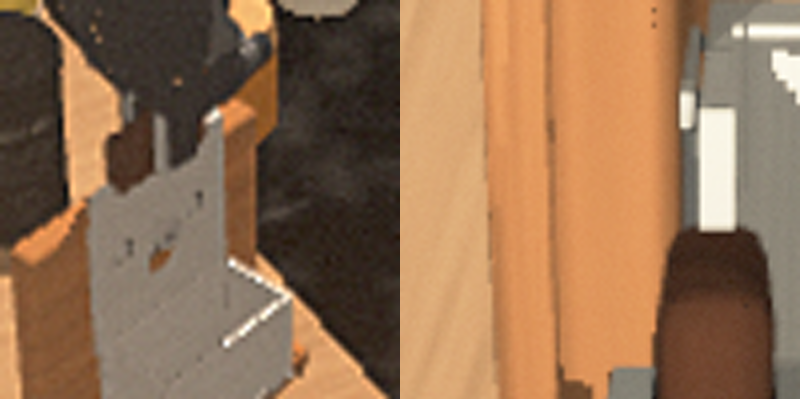

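The plate is low and the plungers look to be entering their holes. I ease the backward pressure and keep pushing down gently until the slot end meets the screw.

play_rows(travel=[[0,0.0005,0.0005],[0,0,0.0005],[0,0,0],[0,0,0]], rotation=[[0,0,0],[0,0,0],[0,0,0],[0,0,0]], grip=[0,0,0,0])

```text
clock: 11.73
position: [486.5, -28.2, 174.1]
ee_rot: [0.724, -0.69, 0.0, -0.0]
contact_force: [-6.9, 0.3, 1.8]
gripper_width: 11.3
```

play_rows(travel=[[0,0,0.001],[0,0,0],[0,0,0]], rotation=[[0,0,0],[0,0,0],[0,0,0]], grip=[0,0,0])

```text
clock: 11.98
position: [486.6, -28.3, 173.9]
ee_rot: [0.724, -0.69, 0.001, -0.0]
contact_force: [-7.7, 0.3, 5.9]
gripper_width: 11.1
```

play_rows(travel=[[0,0,0.001],[0,0,0],[0,0,0]], rotation=[[0,0,0],[0,0,0],[0,0,0]], grip=[0,0,0])

```text
clock: 12.23
position: [486.6, -28.3, 173.7]
ee_rot: [0.724, -0.69, 0.001, -0.0]
contact_force: [-9.8, -0.2, 11.3]
gripper_width: 11.3
```

play_rows(travel=[[0,0.001,0],[0,0,0],[0,0,0]], rotation=[[0,0,0],[0,0,0],[0,0,0]], grip=[0,0,0])

```text
clock: 12.48
position: [486.5, -28.3, 173.8]
ee_rot: [0.724, -0.69, 0.002, -0.001]
contact_force: [-8.0, -0.5, 8.0]
gripper_width: 11.0
```

```bash
python3 - <<'E'
from h import *
s=arm.read_state();print(s["position"],s["contact_force"],s["wrist_torque"])
im=optics.get_image("scene")
cv2.imwrite("pics/c6.png",cv2.resize(im["image"][205:245,265:305],None,fx=14,fy=14,interpolation=2))
E
```

```text
[486.47562509 -28.33213914 173.76166976] [-7.99429987 -0.45279115  8.02753269] [-0.08553014  2.53996146 -0.16489666]
```

View pics/c6.png

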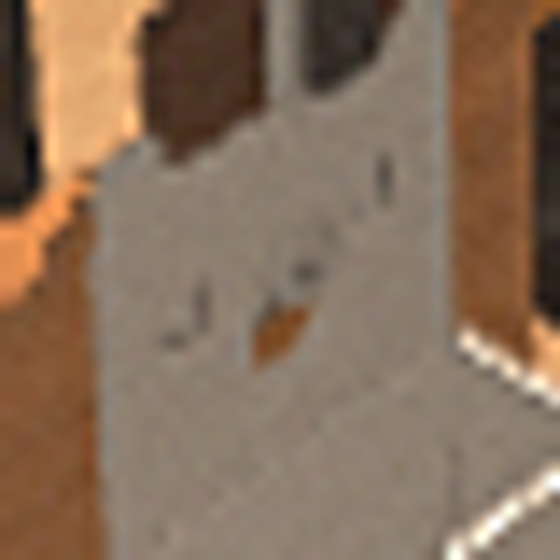

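Pressing down now meets a stiff stop (11 N over a couple of tenths of a mm), and the c6 holes show the plunger tips filling them at about (190,315) and (385,180). I relieve the remaining forces before releasing.

play_rows(travel=[[0,0.001,-0.001],[0,0,-0.0005],[0,0,0],[0,0,0]], rotation=[[0,0,0],[0,0,0],[0,0,0],[0,0,0]], grip=[0,0,0,0])

```text
clock: 12.87
position: [486.3, -28.1, 174.0]
ee_rot: [0.724, -0.69, 0.002, -0.002]
contact_force: [-2.8, -1.8, 5.0]
gripper_width: 11.1
```

play_rows(travel=[[0,0.001,0],[0,0,0],[0,0,0]], rotation=[[0,0,0],[0,0,0],[0,0,0]], grip=[0,0,0])

```text
clock: 13.12
position: [485.9, -28.0, 173.9]
ee_rot: [0.724, -0.69, 0.002, -0.002]
contact_force: [2.3, -2.5, 4.9]
gripper_width: 11.3
```

play_rows(travel=[[0,-0.0004,-0.0005],[0,0,-0.0005],[0,0,0],[0,0,0]], rotation=[[0,0,0],[0,0,0],[0,0,0],[0,0,0]], grip=[0,0,0,0])

```text
clock: 13.45
position: [484.9, -27.7, 173.9]
ee_rot: [0.724, -0.69, 0.001, -0.001]
contact_force: [2.9, 0.2, 3.9]
gripper_width: 11.0
```

play_rows(travel=[[0,0,0],[0,0,0],[0,0,0],[0,0,0],[0,0,0],[0,0,0],[0,0,0],[0,0,0],[0,0,0],[0,0,0]], rotation=[[0,0,0],[0,0,0],[0,0,0],[0,0,0],[0,0,0],[0,0,0],[0,0,0],[0,0,0],[0,0,0],[0,0,0]], grip=[0.2,0.3,0.4,0.5,0.6,0.6,0.6,0.6,0.6,0.6])

```text
clock: 14.28
position: [483.8, -28.2, 173.5]
ee_rot: [0.724, -0.69, 0.0, -0.0]
contact_force: [0.5, -0.9, 0.1]
gripper_width: 50.8
```

```bash
python3 - <<'E'
from h import *
s=arm.read_state();print(s["position"],s["contact_force"],s["wrist_torque"],s["gripper_width"])
im=optics.get_image("scene");w=optics.get_image("wrist");np.savez("w6.npz",**w)
a=cv2.resize(im["image"][205:245,265:305],None,fx=10,fy=10,interpolation=2)
b=cv2.resize(w["image"][140:240,240:340],None,fx=4,fy=4,interpolation=2)
cv2.imwrite("pics/c7.png",np.hstack([a,b]))
E
```

```text
[483.75298519 -28.1888112  173.53134992] [ 0.49413116 -0.94223932  0.06977285] [ 0.0017683   0.00299646 -0.02237619] 50.83146186928234
```

View pics/c7.png

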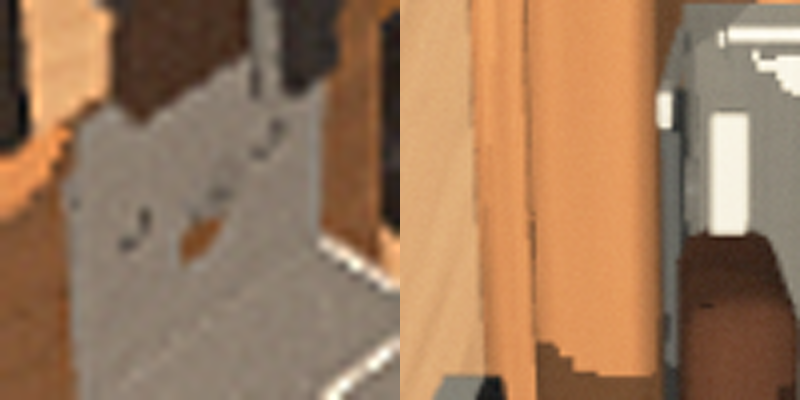

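The caddy hangs on the screw with the fingers open. The wrist view suggests a slight forward lean at the top, with the shoulder at (729,170). I quantify the lean and check the caddy hasn't risen.

```bash
python3 - <<'E'
from h import *
for n,pos in(("w5",[486.6,-28.3,174.7]),("w6",[483.75,-28.2,173.5])):
    w=dict(np.load(n+".npz"));H=w["hand_eye"];R=Ro.from_euler("z",0).as_matrix()
    v,u=np.mgrid[120:200,290:385];uv=np.stack([u.ravel(),v.ravel()],1)
    g=cv2.cvtColor(w["image"],cv2.COLOR_BGR2GRAY)[v,u].ravel()
    o,d=wrays(w,uv,np.zeros(3),[0,0,0,1]);X=o+d/(d@H[:3,2:3])*w["depth"][v,u].reshape(-1,1)
    a=X[(g>225)&(X[:,2]<25)&(X[:,2]>-25)&(X[:,0]>33)];b=X[(g>200)&(X[:,2]>75)&(X[:,2]<105)&(X[:,0]>36)]
    for q,nm in((a,"shoulder"),(b,"rim")):print(n,nm,len(q),"y",np.percentile(q[:,1],[3,50,97]).round(1),"worldx",(pos[0]-np.percentile(q[:,1],[3,50,97])).round(1),"z",(pos[2]-np.median(q[:,2])).round(1),"x",np.percentile(q[:,0],97).round(1))
    e=X[(X[:,0]>38)&(X[:,0]<46)]  # end face of plate
    for z in(5,20,35,50,65,80):
        q=e[abs(e[:,2]-z)<4]; 
        if len(q):print("  z",z,len(q),np.percentile(q[:,1],[10,50,90]).round(1))
E
```

```text
w5 shoulder 177 y [-5.2 -1.5  0.3] worldx [491.8 488.1 486.3] z 180.7 x 42.2
w5 rim 189 y [ 3.7 26.4 46.4] worldx [482.9 460.2 440.2] z 86.7 x 42.4
  z 5 25 [-2.8 -1.5  0.3]
  z 20 110 [-9.4 -6.3 -2.5]
  z 35 16 [-5.7 -2.1  0.2]
  z 50 16 [-5.6 -4.1 -0.6]
  z 65 24 [-6.3 -5.6 -1.1]
  z 80 7 [-4.8 -1.6  0.2]
w6 shoulder 169 y [-8.3  0.3  2.2] worldx [492.  483.4 481.6] z 180.1 x 41.9
w6 rim 193 y [ 1.4 24.8 42.8] worldx [482.3 459.  441. ] z 84.7 x 41.8
  z 5 26 [-2.5 -1.3  1.2]
  z 20 65 [-9.2 -7.3 -1. ]
  z 35 34 [-9.  -3.3 -0.4]
  z 50 21 [-9.2 -8.5 -2.2]
  z 65 22 [-7.3 -4.2 -1.6]
  z 80 11 [-8.2 -5.2 -2.3]
```

play_rows(travel=[[0,0,-0.005],[0,0,-0.01],[0,0,-0.015],[0,0,-0.02],[0,0,-0.025],[0,0,-0.025],[0,0,-0.02],[0,0,0],[0,0,0],[0,0,0],[0,0,0],[0,0,0]], rotation=[[0,0,0],[0,0,0],[0,0,0],[0,0,0],[0,0,0],[0,0,0],[0,0,0],[0,0,0],[0,0,0],[0,0,0],[0,0,0],[0,0,0]], grip=[0.6,0.6,0.6,0.6,0.6,0.6,0.6,0.6,0.6,0.6,0.6,0.6])

```text
clock: 15.38
position: [483.2, -28.3, 292.4]
ee_rot: [0.724, -0.69, -0.001, 0.001]
contact_force: [0.3, -0.1, 0.2]
gripper_width: 51.2
```

```bash
python3 - <<'E'
from h import *
s=arm.read_state();print(s["position"],s["contact_force"],s["gripper_width"],s["clock"])
im=optics.get_image("scene");t=optics.get_image("top");np.savez("top9.npz",**t)
a=cv2.resize(im["image"][190:265,240:315],None,fx=5.33,fy=5.33,interpolation=2)
b=im["image"][100:300,180:420]
cv2.imwrite("pics/c8.png",np.hstack([a[:399],cv2.resize(b,(399,399*200//240))[:332] if 0 else cv2.copyMakeBorder(cv2.resize(b,(399,332)),0,67,0,0,cv2.BORDER_CONSTANT)]))
i0=dict(np.load("top0.npz"))["image"].astype(int)
d=np.abs(t["image"].astype(int)-i0).max(2)
for n,(u,v) in dict(honey=(342,158),spread=(391,138),jug=(438,162),tumbler=(440,211),spoon=(212,243),board=(285,200)).items():print(n,np.median(d[v-12:v+12,u-12:u+12]))
E
```

```text
[483.24189474 -28.28118614 292.43347146] [ 0.26181003 -0.10553416  0.24270404] 51.190896534064294 15.3833
honey 4.0
spread 3.0
jug 4.0
tumbler 4.0
spoon 97.0
board 5.0
```

View pics/c8.png

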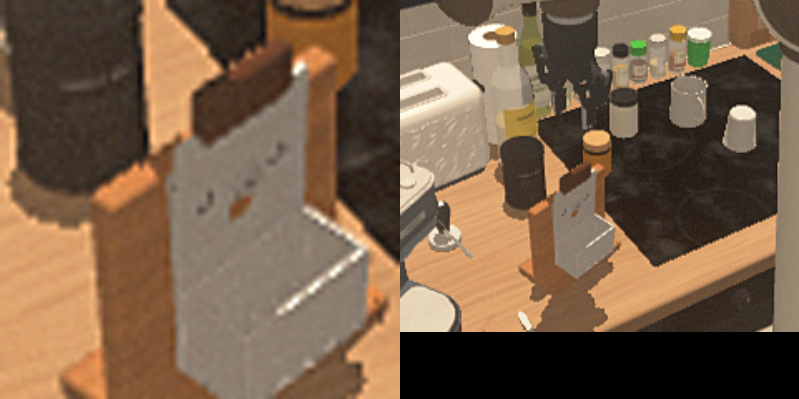

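```bash
python3 -c "
from h import *
print(workorder.job_done())"
```

```text
the job is handed in; nothing more can be done
None
```

The caddy is hanging on the screw and looks locked, and I have handed the job in at about 15.4 s of the 72 s allowed. I gripped it by the wooden strip and put the keyhole over the screw head. I then pressed it back with about 6 N to hold the plungers in and slid it down about 20 mm to a firm stop. I released it and raised the arm about 119 mm clear.

**Checks that agreed:**
- **Seating:** the caddy met a stiff stop at about 11 N, and it stayed at that height, within about 0.3 mm, after release.
- **Plungers:** the plate stepped back about 1.1 mm near the end of the slide, as expected when they snap out. In the last pictures both holes look filled by the plunger tips. I had no direct reading of the plungers and did not do a lift test.
- **Force and clearance:** wrist readings stayed below 15 N whenever I looked, and the robot was touching nothing at hand-in.
- **Other things:** the jars, jug, tumbler and board are unchanged in the top view.

**Checks that failed or disagreed:**
- **Lean:** after release the top of the caddy leans forward about 2.7°. I took this as normal play of the plate behind the screw head, with the pocket's weight in front.
- **Slide length:** the slide was about 2 mm longer than the nominal 18 mm. I put this down to camera error and a slip of just under 1 mm in the grip.
- **Teaspoon:** the top-view comparison flagged its spot, probably because the arm was over it. The scene view shows its visible end where it was.

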